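Find the 100 g check weight by feel and set it on the scale

TASK

The scale needs checking with its 100 g weight, which lies out of sight in one of the four pockets of the blue dust box, with smaller weights in the other three. First take the tin off the pan and stand it on the bench; then reach in through the spring flaps, feel for the 100 g weight (the thickest), lift it out and leave the smaller ones in the box. Carry it straight to the pan without dropping it or putting it down on the way, set it on the pan gently and nudge it until it stands wholly inside the engraved ring, then let go; leave the spool, pot and pin vice around alone.

Things in the scene. Friction and masses are not known exactly. Their poses are not given: they have to be found in the camera images.
- dust_box: Fixed blue sheet-metal box, 108 (its x) x 184 (y) x 62 mm high; origin under its centre, z up, its -x long side towards the robot, yaw within 0.3 rad. Four pockets in a row along y, each 96 (x) x 40 mm (y), 4 mm dividers, 6 mm outer walls. One loose steel weight stands upright in each pocket; which is where varies and their poses are not reported: they can only be felt.
- pocket_1 (a point): Middle of the floor of pocket 1, the one at the +y end, 8 mm above the box's underside; axes as dust_box. At |x| over 17 mm the floors are 3 mm higher (rubber strips); the weights stand in the channel between, at most 2 mm (x) and 5 mm (y) off the pocket's middle. Pinch them across the box, fingers closing along its x and open 45 mm on the way in, fingertips just above the strips.
- pocket_2 (a point): The same for pocket 2, next to pocket 1. Each pocket is shut by its own pair of 2 mm grey flaps, 47 (x) x 38 mm (y), hinged along the long sides 60 mm above the box's underside and meeting over the middle. Fingers push them down into the pocket from above (about 1 N); they spring shut afterwards.
- pocket_3 (a point): The same for pocket 3. The weights are polished steel cylinders with a small knob on top: the 100 g one is 28 mm in diameter and 16 mm high (22 mm with its knob).
- pocket_4 (a point): The same for pocket 4, at the -y end. The smaller weights: one of 50 g, 22 mm in diameter, 14 mm high (19 with knob), and two of 20 g, 16 mm in diameter, 12 mm high (17 with knob).
- scale: Fixed brown counting scale, 264 mm (x) by 224 mm (y) by 56 mm high, origin under its centre, keys towards the robot (-x), yaw within 0.15 rad; its steel pan lies over its far half.
- pan_centre (a point): centre of the pan's top face, 58.5 mm above the bench; the pan is a flat fixed steel disc, 119 mm in diameter and 6 mm thick
- pan_spot: the middle of the pan inside the engraved black ring (2 mm wide), a 36 mm circle flush with the rest; origin 6 mm under pan_centre
- pan_rim: the rest of the pan, from the engraved ring to its edge, flush with the middle; same origin
- tin_1: round aluminium tin with lid, 51 mm in diameter, 22 mm high, about 40 g, loose; origin under its centre; it stands on the pan at the start, up to 25 mm off its centre
- spool_brass: spool of brass wire, 46 mm in diameter, 26 mm high, loose, origin under its centre; stands behind the work, leave it alone
- flux_pot: cream ceramic pot, 64 mm in diameter, 36 mm high, loose, origin under its centre; stands behind the work, leave it alone
- pin_vice: brass pin vice (small hand tool), 110 mm long (its y) and 12 mm thick, lying to the right of the box, loose, origin under its middle; leave it alone

How it is judged:
By the outcome, as a careful person would: the job done as asked, in the order asked, and still so for the second after the job is handed in, with the robot touching nothing.
It also fails if it takes over 69 s, if anything falls off the work surface, if the arm or the gripper's body presses on something with over 40 N, if the wrist force passes 120 N, or if a joint passes its speed limit or range.

ROBOT

A 6-joint arm with a two-finger parallel gripper is mounted at the origin on a cart in front of the work surface, level with it; the furniture and walls round the work are solid. World frame = base frame: x ahead of the robot, y to its left, z up, the work surface at z = 0. Lengths are in m, angles in degrees, forces in N, time in s.
With the tool pointing down it reaches from about 0.25 to 0.725 m from the base axis. Payload 9.7 kg.
Tool frame: the origin (TCP) lies on the mounting face of the last link; the fingertips stand 173 mm ahead of it and the grasp point (between the pads) lies 155 mm ahead of it; z points along the fingers, y is the line along which they close (so a half turn about z gives the same grasp; the last joint's range is limited). The gripper opens to 85 mm and grips with 20 to 120 N. Pads are 22 mm wide; open, the fingers measure 114 mm over their backs; the gripper's body (76 mm by 85 mm) begins 54 mm behind the grasp point. The pads swing forward as they close: fully open they stand 13 mm farther back than shut.
Start: joints at [72.766, 4.979, 10.078, 95.1, 0, 90], TCP at [0.163, 0.525, 0.405] pointing down, gripper open.
Joint ranges: [-179.16, 179.16], [-48.56, 103.87], [-65.8, 70.77], [-126.05, 130.52], [-82.76, 87.17], [-180, 180]. Speed limits (degrees/s): [127.2, 127.2, 147.25, 180, 180, 180].

INTERFACE

Orientations are given as [roll, pitch, yaw] about the fixed x, y, z axes, in that order (R = Rz(yaw) Ry(pitch) Rx(roll)).
In Python, from workcell import bot, camera, camera_model, outline_of, pinpoint gives the robot as it stands.
- The arm moves only by the tool move_arm, never from a script. Its arguments are lists of equal length, an entry for each row: "jaw": the closure, from 0 (fully open) to 1 (shut); "delta_pos": the shift along the world's x, y, z in m, a list of three; "yaw": the turn about the world's z in rad. In form: {"jaw": [jaw, ...], "delta_pos": [[dx, dy, dz], ...], "yaw": [yaw, ...]}. A call has 1 to 10 rows; each row shifts and turns the commanded pose from where the row before left it; what a row does not reach is not made up. A row lasts 1/12 s, in which the tool goes at most 41.7 mm and 7.16 degrees, less where a joint would pass 70% of its speed; a pose out of reach is approached as far as the arm can. A call with a gripper value outside its range is refused whole. The fingers move at their own pace and stop on an object; "force" is the grip in N (left out, the last holds). Time passes only in rows, so rows that do not move let the fingers close. It gives the time, the measured TCP pose, the force, the opening and the grip force at its end, in the units of the state.
- bot.get_obs(): the state, without advancing time (a new reading comes with each control period).
- camera(name): name is "side" or "top" or "wrist"; returns the picture (384x512x3 uint8, red, green, blue); there is no depth.
- camera_model(name): a dict with "fx", "fy", "cx", "cy" (pixels), "R" (3x3) and "t" (3): a world point X has camera coordinates R X + t. Camera axes: x right, y down, z forward; pixel columns grow to the right and rows downward; lengths in m; the calibration is good to about 2 mm. A picture is of the moment at which its call begins: read the wrist's pose just before it. camera_model takes no time and is no camera call; for the wrist camera it gives the pose at the moment of the call.
- bot.job_done(): hands the job in; it is judged then, once.
Trained networks look in the newest picture that a camera, given by its name, has taken for a name from the list of things; names that differ only in an ending like _2 or _b are one class to them, and where a whole thing is asked for, a point or a joint stands for the part that bears it (a point fixed in the world has none). Each returns a list of dicts, best first, with "confidence" (0 to 1); they miss things now and then, are a little off and sometimes report something else, mostly with a low value. They report only what shows in the picture. A call takes as long as a camera call.
- outline_of(camera, thing): "mask" (384x512 bool, what is visible of it) and "xy" ([column, row] in pixels, amid what is visible of it).
- pinpoint(camera, thing): "xy" ([column, row] in pixels: a listed point, or the origin of a listed thing).
The state is a dict: "time": time; "q": joint angles; "qd": joint speeds; "joint_efforts": joint torques, N m; "ee_pos": TCP position; "tcp_rot": TCP orientation; "wrist_force": force on the tool from outside, world axes, zero at the start; "torque": the same for the moment, N m; "opening": finger opening in m; "grasp_force": force on a finger pad.
Only numpy, scipy, OpenCV 4.12 (cv2) and the standard library are available. Lean on these libraries where they do the work, as an engineer would, in place of code of your own. Each camera call takes 0.05 s, during which the arm holds its last target. There are 200 camera calls.

## Working session

There is one attempt and no reset: what is moved stays moved. The work goes in short steps, Python scripts to look and compute and a tool call to move; the robot and the scene stay as the last step left them, time stands still between calls to the robot, and variables do not carry over. Pictures are saved under pics/ and viewed, at most 10 in all, crops included, and the job is handed in when it is done.

Besides the shell and the picture viewer there is one more tool, called after "Emit:" by a JSON object that holds its "method" and its "body". move_arm: Moves the arm, as the interface text tells. Its arguments: {"type":"object","properties":{"jaw":{"type":"array"},"delta_pos":{"type":"array"},"yaw":{"type":"array"},"force":{"type":"number"}},"required":["jaw","delta_pos","yaw"]}

```bash
mkdir -p pics; ls; cat > h.py <<'E'
import numpy as np, cv2
from workcell import bot, camera, camera_model, outline_of, pinpoint
def ray(m,xy):
    d=np.array([(xy[0]-m['cx'])/m['fx'],(xy[1]-m['cy'])/m['fy'],1.]); R=np.array(m['R']);t=np.array(m['t'])
    return -R.T@t, R.T@d
def atz(m,xy,z):
    o,d=ray(m,xy); return o+d*(z-o[2])/d[2]
def save(n,im): cv2.imwrite('pics/'+n,im[:,:,::-1])
E
python3 - <<'E'
from h import *
np.set_printoptions(precision=4,suppress=True)
o=bot.get_obs();print(o)
Z=dict(pocket_1=.008,pocket_2=.008,pocket_3=.008,pocket_4=.008,dust_box=0,pan_centre=.0585,tin_1=.0585,pan_spot=.0525,scale=0,spool_brass=0,flux_pot=0,pin_vice=0)
ims=[]
for c in('top','side'):
    im=camera(c);ims.append(im);m=camera_model(c);print(c,-np.array(m['R']).T@m['t'])
    for k in Z:
        r=pinpoint(c,k)
        for x in r[:2]: print(c,k,np.round(x['xy'],1),round(x['confidence'],2),atz(m,x['xy'],Z[k]))
save('top0.png',ims[0]);save('side0.png',ims[1])
E
```

```text
pics
{'time': 0.0, 'q': array([72.7651,  5.0111, 10.0334, 95.0999, -0.0019, 89.9998]), 'qd': array([ 0.0244, -0.0641,  0.0239,  0.0553,  0.1266,  0.0574]), 'joint_efforts': array([ -0.0009, -52.0384,  46.4808,   0.0161,  -0.    ,   0.    ]), 'ee_pos': array([0.163 , 0.5253, 0.404 ]), 'tcp_rot': array([-179.9223,    0.0019,  162.7653]), 'wrist_force': array([-0.1649,  0.3637, -0.3261]), 'torque': array([ 0.0381, -0.0141,  0.0325]), 'grasp_force': 0.0, 'opening': 0.08543702690410843}
top [ 0.4708 -0.0009  0.8924]
top pocket_1 [298.1 212.1] 0.78 [ 0.5822 -0.0919  0.008 ]
top pocket_1 [279.3 212.7] 0.64 [ 0.5796 -0.045   0.008 ]
top pocket_2 [298.1 212.1] 0.78 [ 0.5822 -0.0919  0.008 ]
top pocket_2 [279.3 212.7] 0.64 [ 0.5796 -0.045   0.008 ]
top pocket_3 [298.1 212.1] 0.78 [ 0.5822 -0.0919  0.008 ]
top pocket_3 [279.3 212.7] 0.64 [ 0.5796 -0.045   0.008 ]
top pocket_4 [298.1 212.1] 0.78 [ 0.5822 -0.0919  0.008 ]
top pocket_4 [279.3 212.7] 0.64 [ 0.5796 -0.045   0.008 ]
top dust_box [291.7 214.4] 0.61 [ 0.577  -0.0767  0.    ]
top pan_centre [150.2 232.4] 0.81 [0.52   0.2593 0.0585]
top 
[... 749 characters left out ...]
784 -0.005   0.008 ]
side pocket_4 [274.4 222.4] 0.64 [ 0.5849 -0.045   0.008 ]
side dust_box [281.5 225.5] 0.6 [ 0.5931 -0.06    0.    ]
side pan_centre [163.6 172.3] 0.75 [0.539  0.2781 0.0585]
side pan_centre [279.8 228.2] 0.68 [ 0.5229 -0.0993  0.0585]
side tin_1 [161.6 176.5] 0.68 [0.5215 0.2666 0.0585]
side pan_spot [163.8 178.2] 0.68 [0.5251 0.2635 0.0525]
side pan_spot [162.  176.1] 0.6 [0.5296 0.2752 0.0525]
side scale [145.6 208. ] 0.89 [0.4521 0.2634 0.    ]
side spool_brass [244.1 176.6] 0.49 [0.7169 0.1478 0.    ]
side flux_pot [276.1 184. ] 0.91 [0.737  0.0507 0.    ]
side pin_vice [162.6 174.8] 0.46 [0.5889 0.3495 0.    ]
side pin_vice [143.8 207.4] 0.36 [0.4511 0.2693 0.    ]
```

```bash
python3 - <<'E'
from h import *
im=camera('top'); m=camera_model('top')
c=cv2.resize(im[130:300,90:400],None,fx=2.55,fy=2.55,interpolation=cv2.INTER_CUBIC); save('topc.png',c)
for k,z in(('dust_box',.062),('scale',.056),('pan_rim',.0585),('pan_spot',.0585),('tin_1',.0805)):
    for r in outline_of('top',k)[:2]:
        cs,_=cv2.findContours(r['mask'].astype('uint8'),0,1)
        if not cs: continue
        cc=max(cs,key=cv2.contourArea)[:,0,:]
        w=np.array([atz(m,p,z)[:2]*1000 for p in cc],dtype=np.float32)
        print(k,round(r['confidence'],2),r['mask'].sum(),cv2.minAreaRect(w),cv2.minEnclosingCircle(w))
E
```

```text
dust_box 0.72 3683 ((579.2939453125, -66.97241973876953), (111.09812927246094, 195.48182678222656), 4.061124324798584) ((581.5543212890625, -68.03856658935547), 103.44850158691406)
dust_box 0.34 9855 ((460.9073181152344, 256.75482177734375), (219.6112518310547, 252.744873046875), 87.54864501953125) ((461.4703063964844, 255.41659545898438), 160.48565673828125)
pan_rim 0.84 1437 ((516.8927001953125, 261.63458251953125), (112.00483703613281, 117.7063980102539), 1.2991312742233276) ((516.1898803710938, 261.27459716796875), 59.2422981262207)
pan_spot 0.55 63 ((510.2607116699219, 255.87559509277344), (13.878987312316895, 29.74793243408203), 39.09186935424805) ((512.8544921875, 257.98291015625), 14.92271614074707)
pan_spot 0.22 3754 ((579.641357421875, -67.1080093383789), (111.79082489013672, 197.03387451171875), 3.938051700592041) ((580.6403198242188, -68.80171203613281), 104.91314697265625)
tin_1 0.94 398 ((530.7566528320312, 271.0309753417969), (55.051673889160156, 45.76015853881836), 48.065399169921875) ((531.3767700195312, 270.4041748046875), 27.632041931152344)
```

View pics/topc.png

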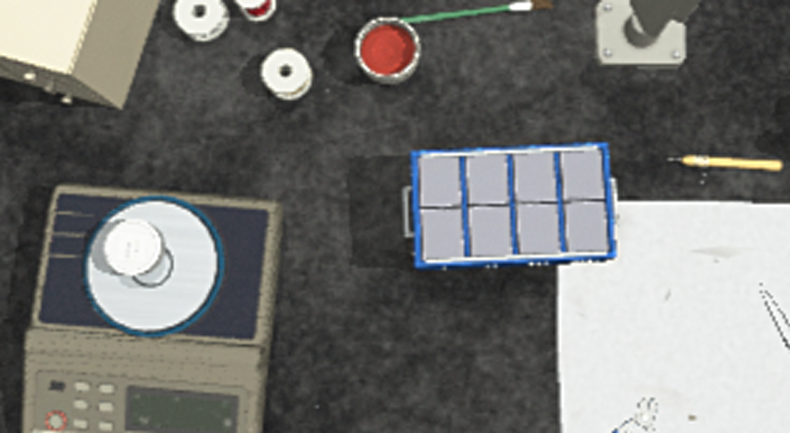

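View pics/side0.png

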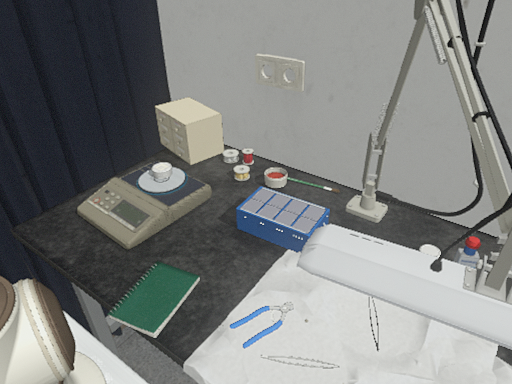

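```bash
python3 - <<'E'
from h import *
m=camera_model('top');print(atz(m,[0,0],0),atz(m,[511,383],0)); m=camera_model('side')
for p in[(150,265),(200,285),(150,333),(240,325),(290,305),(330,245),(480,320)]: print(p,atz(m,p,0))
E
```

```text
[1.17070804 0.75560131 0.        ] [ 0.19658725 -0.58590031  0.        ]
(150, 265) [0.3223345  0.09710154 0.        ]
(200, 285) [ 0.3430622  -0.02784949  0.        ]
(150, 333) [ 0.21076233 -0.03145513  0.        ]
(240, 325) [ 0.31573955 -0.15061242  0.        ]
(290, 305) [ 0.40509397 -0.20027901  0.        ]
(330, 245) [ 0.59790094 -0.18595653  0.        ]
(480, 320) [ 0.57409831 -0.49569966  0.        ]
```

View pics/top0.png

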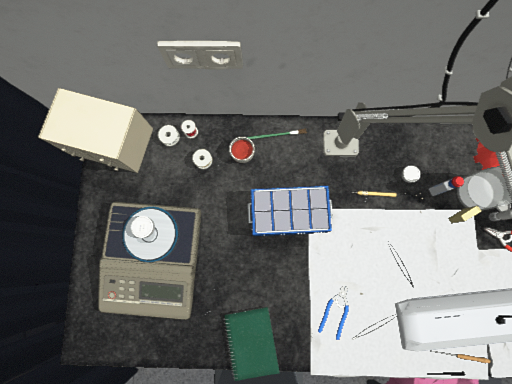

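Emit:
{"method": "move_arm", "body": {"jaw": [0,0,0,0,0,0,0,0,0,0], "delta_pos": [[0.033,-0.0235,-0.005],[0.033,-0.0235,-0.005],[0.033,-0.0235,-0.005],[0.033,-0.0235,-0.005],[0.033,-0.0235,-0.005],[0.033,-0.0235,-0.005],[0.033,-0.0235,-0.005],[0.033,-0.0235,-0.005],[0.033,-0.0235,-0.005],[0.033,-0.0235,-0.005]], "yaw": [0,0,0,0,0,0,0,0,0,0]}}

```text
time: 2.43
ee_pos: [0.4943, 0.2887, 0.3546]
tcp_rot: [180.0, 0.0, 162.8]
wrist_force: [0.3, 1.6, 0.7]
opening: 0.0855
grasp_force: 0.0
```

```bash
python3 - <<'E'
from h import *
np.set_printoptions(precision=4,suppress=True)
o=bot.get_obs();m=camera_model('wrist');im=camera('wrist');save('w1.png',im)
print(o['ee_pos'],o['tcp_rot'],-np.array(m['R']).T@m['t'])
for k,z in(('tin_1',.0585),('pan_centre',.0585)):
    for r in pinpoint('wrist',k)[:1]: print(k,r,atz(m,r['xy'],z))
for k,z in(('tin_1',.0805),('pan_rim',.0585),('pan_spot',.0585)):
    for r in outline_of('wrist',k)[:1]:
        cs,_=cv2.findContours(r['mask'].astype('uint8'),0,1)
        cc=max(cs,key=cv2.contourArea)[:,0,:]
        w=np.array([atz(m,p,z)[:2]*1000 for p in cc],dtype=np.float32)
        print(k,r['confidence'],r['mask'].sum(),cv2.minEnclosingCircle(w))
E
```

```text
[0.4943 0.2887 0.3546] [179.9775   0.0185 162.7622] [0.4297 0.3086 0.3238]
tin_1 {'xy': [257.8, 230.6], 'confidence': 0.8} [0.534  0.2739 0.0585]
pan_centre {'xy': [239.6, 215.6], 'confidence': 0.64} [0.517  0.2636 0.0585]
tin_1 0.73 3426 ((529.0328979492188, 275.9296875), 27.74579429626465)
pan_rim 0.89 11541 ((515.8119506835938, 263.2762145996094), 59.4374885559082)
pan_spot 0.63 546 ((515.1134033203125, 261.8599548339844), 17.48384666442871)
```

View pics/w1.png

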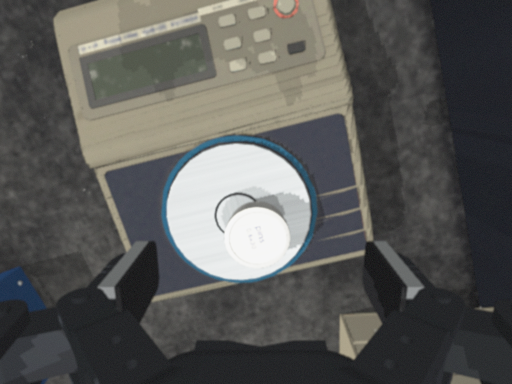

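Emit:
{"method": "move_arm", "body": {"jaw": [0,0,0,0,0,0,0.6,0.6,0.6,0.6], "delta_pos": [[0.019,-0.009,-0.01],[0.018,-0.008,-0.03],[0,0,-0.03],[0,0,-0.03],[0,0,-0.02],[0,0,0],[0,0,0],[0,0,0],[0,0,0],[0,0,0]], "yaw": [0,0,0,0,0,0,0,0,0,0], "force": 25}}

```text
time: 3.57
ee_pos: [0.5302, 0.2739, 0.2374]
tcp_rot: [179.9, 0.1, 162.8]
wrist_force: [-2.3, 1.5, 5.3]
opening: 0.0479
grasp_force: 25.4
```

Emit:
{"method": "move_arm", "body": {"jaw": [0.6,0.6,0.6,0.6], "delta_pos": [[0,0,0],[0,0,0],[0,0,0],[0,0,0]], "yaw": [0,0,0,0]}}

```text
time: 3.9
ee_pos: [0.5302, 0.2738, 0.2374]
tcp_rot: [179.8, 0.1, 162.8]
wrist_force: [-2.1, 1.4, 5.7]
opening: 0.0482
grasp_force: 25.4
```

Emit:
{"method": "move_arm", "body": {"jaw": [0.6,0.6,0.6,0.6,0.6,0.6,0.6,0.6,0.6,0.6], "delta_pos": [[0,0,0.01],[0,0,0.03],[-0.01,-0.01,0.02],[-0.018,-0.034,0],[-0.018,-0.034,0],[-0.018,-0.034,0],[-0.018,-0.034,0],[-0.018,-0.034,0],[-0.01,-0.024,0],[0,0,-0.02]], "yaw": [0,0,0,0,0,0,0,0,0,0]}}

```text
time: 4.73
ee_pos: [0.4192, 0.0666, 0.2797]
tcp_rot: [179.9, 0.4, 162.6]
wrist_force: [0.9, 0.2, -0.1]
opening: 0.0481
grasp_force: 26.1
```

Emit:
{"method": "move_arm", "body": {"jaw": [0.6,0.6,0.6,0.6,0.6,0.6,0.6], "delta_pos": [[0,0,-0.03],[0,0,-0.025],[0,0,-0.01],[0,0,-0.005],[0,0,-0.003],[0,0,0],[0,0,0]], "yaw": [0,0,0,0,0,0,0]}}

```text
time: 5.32
ee_pos: [0.4205, 0.0695, 0.2031]
tcp_rot: [180.0, 0.1, 162.8]
wrist_force: [-0.0, 0.2, -0.9]
opening: 0.0477
grasp_force: 26.1
```

Emit:
{"method": "move_arm", "body": {"jaw": [0.6,0.6,0.6,0.6,0.6], "delta_pos": [[0,0,-0.012],[0,0,-0.006],[0,0,-0.003],[0,0,-0.002],[0,0,0]], "yaw": [0,0,0,0,0]}}

```text
time: 5.73
ee_pos: [0.4198, 0.0693, 0.1789]
tcp_rot: [-180.0, -0.0, 162.8]
wrist_force: [-3.4, -1.8, 4.2]
opening: 0.048
grasp_force: 26.5
```

Emit:
{"method": "move_arm", "body": {"jaw": [0,0,0,0,0,0,0,0,0,0], "delta_pos": [[0,0,0],[0,0,0],[0,0,0],[0,0,0.01],[0,0,0.03],[0,0,0.04],[0.01,-0.01,0.035],[0.02,-0.016,0.03],[0.02,-0.016,0],[0.02,-0.016,0]], "yaw": [0,0,0,0,0,0,-0.12,-0.12,-0.12,-0.12]}}

```text
time: 6.57
ee_pos: [0.4911, 0.0107, 0.327]
tcp_rot: [179.8, 0.2, 135.0]
wrist_force: [-0.1, 0.7, 0.2]
opening: 0.0851
grasp_force: 0.0
```

Emit:
{"method": "move_arm", "body": {"jaw": [0,0,0,0,0,0,0], "delta_pos": [[0.02,-0.016,0],[0.02,-0.016,0],[0.02,-0.016,0],[0.02,-0.016,0],[0.01,-0.012,0],[0,0,0],[0,0,0]], "yaw": [-0.12,-0.12,-0.12,-0.12,-0.12,-0.12,0]}}

```text
time: 7.15
ee_pos: [0.5804, -0.0654, 0.3238]
tcp_rot: [-180.0, -0.0, 93.6]
wrist_force: [0.2, 1.0, -1.1]
opening: 0.0854
grasp_force: 0.0
```

```bash
python3 - <<'E'
from h import *
np.set_printoptions(precision=4,suppress=True)
o=bot.get_obs();m=camera_model('wrist');im=camera('wrist');save('w2.png',im)
print(o['ee_pos'],o['tcp_rot'],o['q'],-np.array(m['R']).T@m['t'])
for r in pinpoint('wrist','pocket_1')[:6]: print(r,atz(m,r['xy'],.008))
for r in outline_of('wrist','dust_box')[:1]:
        cs,_=cv2.findContours(r['mask'].astype('uint8'),0,1)
        cc=max(cs,key=cv2.contourArea)[:,0,:]
        w=np.array([atz(m,p,.062)[:2]*1000 for p in cc],dtype=np.float32)
        print(r['confidence'],r['mask'].sum(),cv2.minAreaRect(w),cv2.boxPoints(cv2.minAreaRect(w)))
m=camera_model('top');camera('top')
for k in('tin_1','flux_pot'):
  for r in pinpoint('top',k)[:2]: print(k,r,atz(m,r['xy'],0))
E
```

```text
[ 0.5804 -0.0654  0.3238] [-179.968    -0.0033   93.6285] [-6.4321  8.7868  5.3021 86.5474 -0.0023 79.9395] [0.5758 0.0016 0.2929]
{'xy': [257.3, 97.2], 'confidence': 0.86} [ 0.573  -0.0018  0.008 ]
{'xy': [263.1, 154.6], 'confidence': 0.73} [ 0.5807 -0.0479  0.008 ]
{'xy': [262.0, 248.3], 'confidence': 0.55} [ 0.5852 -0.1334  0.008 ]
{'xy': [262.5, 175.6], 'confidence': 0.24} [ 0.5813 -0.066   0.008 ]
0.95 39688 ((580.057373046875, -65.33084106445312), (108.49656677246094, 191.0709991455078), 3.901064395904541) [[ 519.4352   26.2926]
 [ 532.4344 -164.3357]
 [ 640.6796 -156.9543]
 [ 627.6803   33.674 ]]
tin_1 {'xy': [231.7, 278.4], 'confidence': 0.6} [0.4162 0.0689 0.    ]
flux_pot {'xy': [240.7, 150.2], 'confidence': 0.66} [0.742  0.0572 0.    ]
flux_pot {'xy': [149.4, 262.1], 'confidence': 0.18} [0.4504 0.274  0.    ]
```

View pics/w2.png

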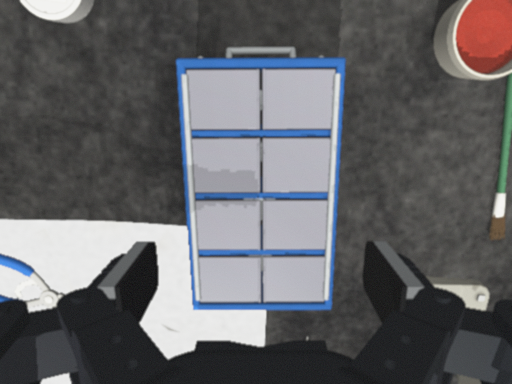

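```bash
python3 - <<'E'
from h import *
np.set_printoptions(precision=4,suppress=True)
m=camera_model('wrist')
P=np.array([atz(m,p,.062)[:2] for p in[(177.5,59),(346,59),(194,310),(331,310)]])
L=np.array([[-.054,.092],[.054,.092],[-.054,-.092],[.054,-.092]])
H,_=cv2.estimateAffinePartial2D(L,P); print(P,H); s=np.hypot(*H[:,0]);a=np.arctan2(H[1,0],H[0,0]);print('scale',s,'yaw',np.degrees(a),'c',H[:,2])
R=np.array([[np.cos(a),-np.sin(a)],[np.sin(a),np.cos(a)]])
for i,y in enumerate([.066,.022,-.022,-.066]): print(i+1,R@[0,y]+H[:,2])
for p in[(261,133),(262,196),(263,252),(261,68),(262,302)]: print(p,atz(m,p,.06), R.T@(atz(m,p,.06)[:2]-H[:,2]))
print(np.degrees(bot.get_obs()['time']*0))
E
```

```text
[[ 0.5204  0.0196]
 [ 0.6268  0.0273]
 [ 0.5347 -0.1626]
 [ 0.6405 -0.1549]] [[ 0.9881 -0.0747  0.5806]
 [ 0.0747  0.9881 -0.0676]]
scale 0.9909562644995019 yaw 4.323029132331666 c [ 0.5806 -0.0676]
1 [ 0.5756 -0.0018]
2 [ 0.5789 -0.0457]
3 [ 0.5823 -0.0896]
4 [ 0.5856 -0.1334]
(261, 133) [ 0.5766 -0.0232  0.06  ] [-0.0007  0.0446]
(262, 196) [ 0.5805 -0.0674  0.06  ] [-0.0001  0.0002]
(263, 252) [ 0.5844 -0.1107  0.06  ] [ 0.0006 -0.0432]
(261, 68) [0.5735 0.0182 0.06  ] [-0.0006  0.0861]
(262, 302) [ 0.5868 -0.153   0.06  ] [-0.0003 -0.0856]
0.0
```

```bash
python3 - <<'E'
from h import *
m=camera_model('wrist');print(m['fx'],m['fx']*85/207, m['fx']*85/(365-157))
im=camera('wrist')
save('tip.png',np.hstack([cv2.resize(im[225:325,90:190],(400,400)),cv2.resize(im[225:325,340:440],(400,400))]))
E
```

```text
343.5047771631737 141.05268627473316 140.37454835995078
```

View pics/tip.png

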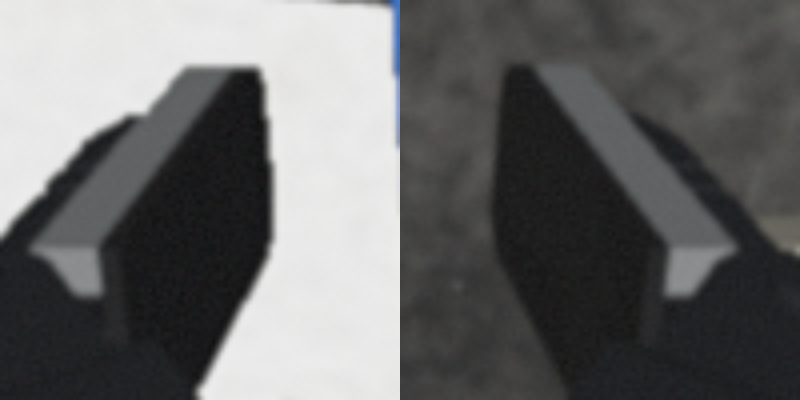

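Emit:
{"method": "move_arm", "body": {"jaw": [0.47,0.47,0.47,0.47,0.47,0.47,0.47,0.47,0.47,0.47], "delta_pos": [[-0.0015,0.0195,-0.01],[0,0,-0.02],[0,0,-0.02],[0,0,-0.015],[0,0,-0.015],[0,0,-0.01],[0,0,-0.01],[0,0,-0.008],[0,0,-0.008],[0,0,0]], "yaw": [0.01,0,0,0,0,0,0,0,0,0], "force": 20}}

```text
time: 8.33
ee_pos: [0.5783, -0.0452, 0.2065]
tcp_rot: [-179.9, -0.0, 94.6]
wrist_force: [1.0, 0.1, -0.6]
opening: 0.0455
grasp_force: 1.3
```

Emit:
{"method": "move_arm", "body": {"jaw": [0.47,0.47,0.47,0.9,0.9,0.9,0.9,0.9,0.9], "delta_pos": [[0,0,-0.006],[0,0,-0.0035],[0,0,0],[0,0,0],[0,0,0],[0,0,0],[0,0,0],[0,0,0],[0,0,0]], "yaw": [0,0,0,0,0,0,0,0,0]}}

```text
time: 9.08
ee_pos: [0.5785, -0.0452, 0.1983]
tcp_rot: [180.0, 0.0, 94.6]
wrist_force: [-0.6, 0.2, 1.6]
opening: 0.0085
grasp_force: 0.5
```

Emit:
{"method": "move_arm", "body": {"jaw": [0.47,0.47,0.47,0.47,0.47,0.47], "delta_pos": [[0,0,0],[0,0,0],[0,0,0],[0,0,-0.003],[0,0,-0.003],[0,0,0]], "yaw": [0,0,0,0,0,0]}}

```text
time: 9.58
ee_pos: [0.5784, -0.0452, 0.1916]
tcp_rot: [-180.0, -0.0, 94.6]
wrist_force: [0.7, -0.4, -0.1]
opening: 0.0455
grasp_force: 1.2
```

Emit:
{"method": "move_arm", "body": {"jaw": [0.9,0.9,0.9,0.9,0.9,0.9], "delta_pos": [[0,0,0],[0,0,0],[0,0,0],[0,0,0],[0,0,0],[0,0,0]], "yaw": [0,0,0,0,0,0]}}

```text
time: 10.08
ee_pos: [0.5785, -0.0452, 0.1923]
tcp_rot: [180.0, 0.0, 94.6]
wrist_force: [-0.9, 0.5, 2.2]
opening: 0.0122
grasp_force: 20.3
```

Emit:
{"method": "move_arm", "body": {"jaw": [0.47,0.47,0.47,0.47,0.47,0.47,0.47], "delta_pos": [[0,0,0],[0,0,0],[0,0,0],[0,0,-0.002],[0,0,-0.002],[0,0,0],[0,0,0]], "yaw": [0,0,0,0,0,0,0]}}

```text
time: 10.67
ee_pos: [0.5786, -0.0452, 0.1892]
tcp_rot: [179.9, 0.0, 94.6]
wrist_force: [-0.9, -0.2, 8.4]
opening: 0.0456
grasp_force: 4.8
```

Emit:
{"method": "move_arm", "body": {"jaw": [0.47,0.47,0.47,0.47], "delta_pos": [[0,0,-0.0015],[0,0,-0.0015],[0,0,0],[0,0,0]], "yaw": [0,0,0,0]}}

```text
time: 11.0
ee_pos: [0.5787, -0.0452, 0.1887]
tcp_rot: [179.8, 0.0, 94.6]
wrist_force: [-7.7, 1.1, 28.0]
opening: 0.0452
grasp_force: 13.2
```

Emit:
{"method": "move_arm", "body": {"jaw": [0.47,0.47,0.47,0.47,0.47,0.47], "delta_pos": [[0,0,0.01],[0,0,0.02],[0,0,0.025],[0,0,0.018],[0.0017,-0.022,0],[0.0017,-0.022,0]], "yaw": [0,0,0,0,0,0]}}

```text
time: 11.5
ee_pos: [0.5823, -0.089, 0.2597]
tcp_rot: [179.9, 0.0, 94.7]
wrist_force: [-1.1, -0.1, -0.4]
opening: 0.0453
grasp_force: 0.0
```

Emit:
{"method": "move_arm", "body": {"jaw": [0.47,0.47,0.47,0.47,0.47,0.47,0.47], "delta_pos": [[0,0,0],[0,0,-0.018],[0,0,-0.018],[0,0,-0.014],[0,0,-0.011],[0,0,-0.005],[0,0,0]], "yaw": [0,0,0,0,0,0,0]}}

```text
time: 12.08
ee_pos: [0.5815, -0.0889, 0.1908]
tcp_rot: [-179.9, -0.0, 94.6]
wrist_force: [0.6, -0.2, -1.5]
opening: 0.0452
grasp_force: 1.2
```

Emit:
{"method": "move_arm", "body": {"jaw": [0.9,0.9,0.9,0.9,0.9,0.9], "delta_pos": [[0,0,0],[0,0,0],[0,0,0],[0,0,0],[0,0,0],[0,0,0]], "yaw": [0,0,0,0,0,0]}}

```text
time: 12.58
ee_pos: [0.5821, -0.0892, 0.193]
tcp_rot: [179.9, 0.0, 94.6]
wrist_force: [-0.9, 0.9, 5.6]
opening: 0.026
grasp_force: 21.4
```

Emit:
{"method": "move_arm", "body": {"jaw": [0.9,0.9,0.9,0.9,0.9,0.9,0.9,0.9,0.9], "delta_pos": [[0,0,0],[0,0,0.005],[0,0,0.01],[0,0,0.012],[0,0,0.012],[0,0,0.012],[0,0,0.012],[0,0,0.012],[0,0,0.013]], "yaw": [0,0,0,0,0,0,0,0,0], "force": 35}}

```text
time: 13.33
ee_pos: [0.5818, -0.0892, 0.2816]
tcp_rot: [180.0, 0.0, 94.6]
wrist_force: [-0.3, -0.5, -0.9]
opening: 0.025
grasp_force: 35.2
```

```bash
python3 - <<'E'
from h import *
im=camera('wrist');a=camera('side');o=bot.get_obs();print(o['opening'],o['grasp_force'],o['ee_pos'])
save('w3.png',np.hstack([im[150:384,150:380],cv2.resize(a[140:257,230:345],(230,234))]))
E
```

```text
0.0249309648107992 35.17614947631955 [ 0.58237037 -0.08928112  0.28320887]
```

View pics/w3.png

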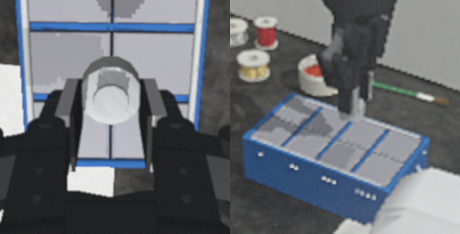

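Emit:
{"method": "move_arm", "body": {"jaw": [0.9,0.9,0.9,0.9,0.9,0.9,0.9,0.9,0.9,0.9], "delta_pos": [[-0.002,0.01,0.003],[-0.004,0.02,0.003],[-0.005,0.03,0.003],[-0.006,0.03,0],[-0.006,0.03,0],[-0.006,0.03,0],[-0.006,0.03,0],[-0.006,0.03,0],[-0.006,0.03,0],[-0.006,0.03,0]], "yaw": [0,0,0,0,0,0,0,0,0,0]}}

```text
time: 14.27
ee_pos: [0.5277, 0.1827, 0.2885]
tcp_rot: [-179.9, 0.0, 94.6]
wrist_force: [1.3, -0.3, -0.8]
opening: 0.0252
grasp_force: 35.2
```

Emit:
{"method": "move_arm", "body": {"jaw": [0.9,0.9,0.9,0.9,0.9,0.9], "delta_pos": [[-0.006,0.03,0],[-0.004,0.025,0],[-0.002,0.016,0],[-0.001,0.01,0],[0,0,0],[0,0,0]], "yaw": [0,0,0,0,0,0]}}

```text
time: 14.77
ee_pos: [0.5156, 0.2619, 0.2886]
tcp_rot: [-179.9, 0.0, 94.6]
wrist_force: [-0.3, -0.3, -0.7]
opening: 0.0252
grasp_force: 35.2
```

```bash
python3 - <<'E'
from h import *
np.set_printoptions(precision=4,suppress=True)
o=bot.get_obs();m=camera_model('wrist');im=camera('wrist');save('w4.png',im)
print(o['ee_pos'],o['tcp_rot'],o['opening'],o['grasp_force'],'knob',atz(m,(258,250),o['ee_pos'][2]-.163)-o['ee_pos'])
for k in('pan_centre','pan_spot'):
  for r in pinpoint('wrist',k)[:1]: print(k,r,atz(m,r['xy'],.0585))
for k in('pan_rim','pan_spot'):
    for r in outline_of('wrist',k)[:1]:
        cs,_=cv2.findContours(r['mask'].astype('uint8'),0,1)
        cc=max(cs,key=cv2.contourArea)[:,0,:]
        w=np.array([atz(m,p,.0585)[:2]*1000 for p in cc],dtype=np.float32)
        print(k,r['confidence'],r['mask'].sum(),cv2.minEnclosingCircle(w))
E
```

```text
[0.5156 0.2619 0.2886] [-179.946     0.0371   94.6334] 0.025244563794637156 35.168820563703775 knob [-0.002   0.0034 -0.163 ]
pan_centre {'xy': [265.2, 206.4], 'confidence': 0.79} [0.5176 0.2623 0.0585]
pan_spot {'xy': [262.5, 201.9], 'confidence': 0.56} [0.5158 0.2651 0.0585]
pan_rim 0.68 19285 ((516.8320922851562, 263.6858215332031), 58.62397384643555)
pan_spot 0.78 1545 ((516.778564453125, 262.8867492675781), 17.934326171875)
```

View pics/w4.png

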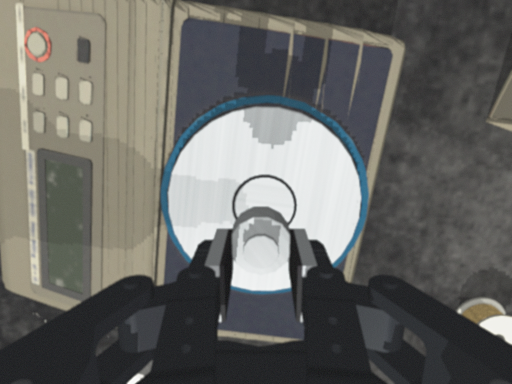

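Emit:
{"method": "move_arm", "body": {"jaw": [0.9,0.9,0.9,0.9,0.9,0.9,0.9], "delta_pos": [[0.003,-0.0025,-0.005],[0,0,-0.012],[0,0,-0.012],[0,0,-0.007],[0,0,-0.003],[0,0,0],[0,0,0]], "yaw": [0,0,0,0,0,0,0]}}

```text
time: 15.6
ee_pos: [0.5188, 0.2593, 0.25]
tcp_rot: [-180.0, 0.0, 94.6]
wrist_force: [-0.2, 0.6, 0.1]
opening: 0.025
grasp_force: 35.2
```

```bash
python3 - <<'E'
from h import *
np.set_printoptions(precision=4,suppress=True)
o=bot.get_obs();m=camera_model('wrist');im=camera('wrist');save('w5.png',cv2.resize(im[120:320,160:380],None,fx=2.7,fy=2.7,interpolation=cv2.INTER_CUBIC))
print(o['ee_pos'],o['wrist_force'],o['opening'],o['grasp_force'])
for p in((258,250),(262,250)): print('knob',atz(m,p,.0805+o['ee_pos'][2]-.2435))
E
```

```text
[0.5188 0.2593 0.25  ] [-0.1651  0.6252  0.147 ] 0.025022103248948793 35.16642319969833
knob [0.5169 0.2628 0.087 ]
knob [0.5186 0.263  0.087 ]
```

View pics/w5.png

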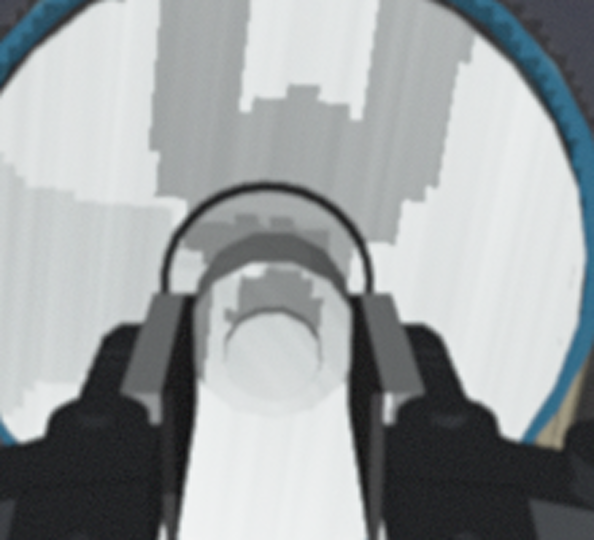

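```bash
python3 - <<'E'
from h import *
np.set_printoptions(precision=4,suppress=True)
m=camera_model('wrist');f=lambda x,y:(160+(x+.5)/2.7-.5,120+(y+.5)/2.7-.5)
for n,p,z in(('ring',(267,288),.0585),('knob',(271,354),.087),('wtop',(272,336),.081)): print(n,atz(m,f(*p),z))
E
```

```text
ring [0.5173 0.262  0.0585]
knob [0.518  0.2624 0.087 ]
wtop [0.5181 0.2627 0.081 ]
```

Emit:
{"method": "move_arm", "body": {"jaw": [0.9,0.9,0.9,0.9], "delta_pos": [[0,0,-0.003],[0,0,-0.0015],[0,0,-0.001],[0,0,0]], "yaw": [0,0,0,0]}}

```text
time: 15.98
ee_pos: [0.5188, 0.2593, 0.2445]
tcp_rot: [-180.0, 0.0, 94.6]
wrist_force: [-0.3, -0.2, -1.0]
opening: 0.0251
grasp_force: 35.2
```

Emit:
{"method": "move_arm", "body": {"jaw": [0.9,0.9,0.9,0.9,0.9], "delta_pos": [[-0.0007,-0.0005,-0.0007],[0,0,-0.0005],[0,0,-0.0005],[0,0,0],[0,0,0]], "yaw": [0,0,0,0,0]}}

```text
time: 16.4
ee_pos: [0.5181, 0.2587, 0.2436]
tcp_rot: [180.0, -0.0, 94.6]
wrist_force: [-3.9, -0.7, 4.8]
opening: 0.0252
grasp_force: 35.9
```

Emit:
{"method": "move_arm", "body": {"jaw": [0.68,0.64,0.6,0.55,0.5,0.5], "delta_pos": [[0,0,0],[0,0,0],[0,0,0],[0,0,0],[0,0,0],[0,0,0]], "yaw": [0,0,0,0,0,0]}}

```text
time: 16.9
ee_pos: [0.5182, 0.2588, 0.2428]
tcp_rot: [-180.0, 0.0, 94.6]
wrist_force: [1.1, 0.0, -0.5]
opening: 0.0431
grasp_force: 0.0
```

Emit:
{"method": "move_arm", "body": {"jaw": [0.5,0.5,0.5,0.5,0.5,0.5,0.5], "delta_pos": [[0,0,0.01],[0,0,0.02],[0,0,0.025],[0,-0.01,0.025],[0,-0.02,0],[0,-0.02,0],[0,0,0]], "yaw": [0,0,0,0,0,0,0]}}

```text
time: 17.48
ee_pos: [0.5182, 0.2067, 0.3246]
tcp_rot: [179.9, 0.0, 94.5]
wrist_force: [-0.1, -0.4, -0.7]
opening: 0.0429
grasp_force: 0.0
```

```bash
python3 - <<'E'
from h import *
o=bot.get_obs();m=camera_model('wrist');im=camera('wrist')
print(o['ee_pos'],o['wrist_force'],o['opening'],o['time'])
u=(np.array(m['R'])@[.5173,.262,.0585]+m['t']);u=u[:2]/u[2]*m['fx']+[m['cx'],m['cy']];x,y=map(int,u);print(x,y)
x0=max(0,min(x-60,392));y0=max(0,min(y-50,284))
c=im[y0:y0+100,x0:x0+120];save('w6.png',cv2.resize(c,None,fx=5,fy=5,interpolation=cv2.INTER_CUBIC));print(x0,y0)
E
```

```text
[0.51820922 0.20666841 0.32459283] [-0.09379776 -0.38304788 -0.71049523] 0.042915863370441044 17.4833
265 111
205 61
```

View pics/w6.png

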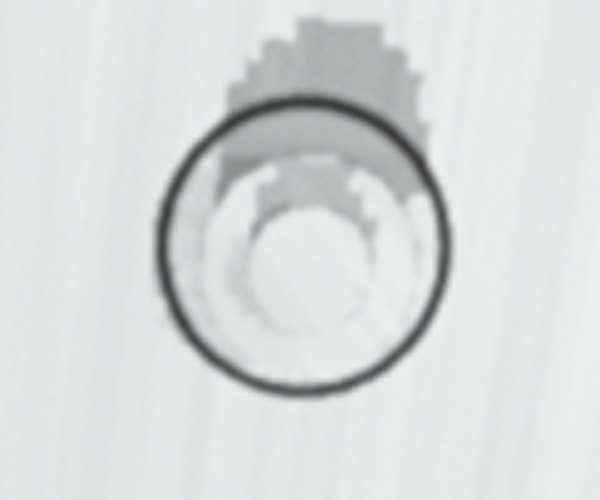

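```bash
python3 - <<'E'
from h import *
np.set_printoptions(precision=4,suppress=True)
m=camera_model('wrist');f=lambda x,y:(205+(x+.5)/5-.5,61+(y+.5)/5-.5)
for n,p,z in(('ring',(304,246),.0585),('knob',(311,270),.0805),('l',(157,246),.0585),('r',(451,246),.0585)): print(n,atz(m,f(*p),z))
camera('top');t=camera_model('top')
for k in('tin_1','spool_brass','pin_vice','flux_pot'):
  r=pinpoint('top',k)[:1]; print(k,r and (r[0]['confidence'],atz(t,r[0]['xy'],0)))
E
```

```text
ring [0.5168 0.2643 0.0585]
knob [0.5175 0.2625 0.0805]
l [0.4973 0.2627 0.0585]
r [0.5364 0.2658 0.0585]
tin_1 (0.88, array([0.4141, 0.0641, 0.    ]))
spool_brass (0.7, array([0.717 , 0.1632, 0.    ]))
pin_vice (0.7, array([ 0.625 , -0.2835,  0.    ]))
flux_pot (0.89, array([0.7383, 0.0552, 0.    ]))
```

```bash
python3 -c "
from workcell import bot; print(bot.job_done())"
```

```text
the job is handed in; nothing more can be done
None
```

The 100 g weight from pocket 3 stands inside the pan's ring (about 2 mm off centre by camera) and is released. The tin is on the bench, the smaller weights were left in the box, and the job was handed in at about 18 s.

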